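Clear a jammed coffee-capsule dispenser

ROBOT

A 6-joint arm with a two-finger parallel gripper is mounted at the origin on a cart in front of the work surface, level with it; the furniture and walls round the work are solid. World frame = base frame: x ahead of the robot, y to its left, z up, the work surface at z = 0. Lengths are in m, angles in rad, forces in N, time in s.
With the tool pointing down it reaches from about 0.375 to 0.9 m from the base axis. Payload 3.1 kg.
Tool frame: the origin (TCP) lies at the very end of the fingers, on their centre line; the grasp point (between the pads) lies 19 mm behind it; z points along the fingers, y is the line along which they close (so a half turn about z gives the same grasp; the last joint's range is limited). The gripper opens to 87 mm and grips with 3 to 60 N. Pads are 19 mm wide; open, the fingers measure 117 mm over their backs; the gripper's body (75 mm by 190 mm) begins 51 mm behind the grasp point.
Start: joints at [1.06, 0.527, 1.433, -0, 1.181, -0.178], TCP at [0.204, 0.591, 0.223] pointing down, gripper open.
Joint ranges: [-3.08, 3.08], [-0.75, 2.2], [0.22, 2.44], [-1.43, 4.57], [0, 2.65], [-2.85, 2.85]. Speed limits (rad/s): [2.79, 2.79, 3.14, 3.14, 3.14, 3.14].

INTERFACE

Orientations are given as a rotation vector (axis times angle).
In Python, from station import robot, optics gives the robot as it stands. The module is installed in compiled form; this text tells all that it offers.
- The arm moves only by the tool carry_out, never from a script. Its argument "deltas" is a list of rows, each a list of 6 numbers: the shift along the tool's x, y, z as a fraction of full scale, then the turn, a rotation vector about the tool's x, y, z as a fraction of full scale. A call has 1 to 10 rows; each row is the pose to reach, as a shift and turn from the pose commanded when the call began, along the tool's axes at that moment; what a row does not reach only later rows make up. Full scale, the value 1, is 0.15 m for a shift and 90 degrees for a turn. A row lasts 1/10 s, in which the tool goes at most 50 mm and 8.59 degrees, less where a joint would pass 70% of its speed; a pose out of reach is approached as far as the arm can. A call with a number of a shift or a turn outside -1 to 1 is refused whole. A call with a gripper value outside its range is refused whole. "fingers" is the opening, from 0 (shut) to 1 (fully open), set as the call begins (left out, the last holds). The fingers move at their own pace and stop on an object; "grip_force" is the grip in N (left out, the last holds). Time passes only in rows, so rows that repeat a pose let the fingers close. It gives the time, the measured TCP pose, the force, the opening and the grip force at its end, in the units of the state.
- robot.state(): the state, without advancing time (a new reading comes with each control period).
- optics.camera(name): name is "side" or "top"; returns the picture (400x640x3 uint8, red, green, blue); there is no depth.
- optics.camera_info(name): a dict with "mtx" (3x3 intrinsics, pixels), "dist" ([k1, k2, p1, p2, k3] as OpenCV has them; the pictures are not rectified), "eye" and "orientation" of the camera in the world. Camera axes: x right, y down, z forward; pixel columns grow to the right and rows downward; lengths in m; the calibration is good to about 2 mm. A picture is of the moment at which its call begins. camera_info takes no time and is no camera call.
- robot.job_done(): hands the job in; it is judged then, once.
The state is a dict: "clock": time; "joint_positions": joint angles; "qd": joint speeds; "effort": joint torques, N m; "position": TCP position; "tcp_rot": TCP orientation; "force": force on the tool from outside, world axes, zero at the start; "torque": the same for the moment, N m; "opening": finger opening in m; "grasp_force": force on a finger pad.
Only numpy, scipy, OpenCV 4.12 (cv2) and the standard library are available. Lean on these libraries where they do the work, as an engineer would, in place of code of your own. Each camera call takes 0.05 s, during which the arm holds its last target. There are 200 camera calls.

TASK

A coffee capsule has jammed in the dispenser's leaning clear tube. Slide the shutter under the tube's outlet fully open, then push the capsule down the tube and out of the outlet with the wooden pusher so that it drops into the dispenser's tray. Stand the pusher upright on its cork coaster again and slide the shutter fully shut, leaving the capsule in the tray and everything else where it stands.

Things in the scene. Friction and masses are not known exactly. Their poses are not given: they have to be found in the camera images.
- dispenser: Coffee-capsule dispenser, fixed: black base plate 215 x 120 mm, 8 mm thick, with a black catch tray (125 x 112 mm outside, rim 32 mm above the counter) on its +x half and a steel post on its -x half that carries the leaning clear tube. Origin on the counter under the centre of the tube's outlet; x points level the way the tube runs as it goes down, z up.
- tube: Clear round tube fixed on the dispenser, 35 degrees from vertical. Origin: centre of its lower outlet, 92 mm above the counter; z up the axis, x square to it on the upper side, y level. 100 mm long, bore 43 mm, outside 49 mm, the top 14 mm a white funnel flaring to 66 mm. Spring strips inside at +y and -y (z 6 to 80 mm) grip the capsule; without it their gap is 33 mm.
- tube_mouth (a point): Centre of the tube's flared upper mouth (z = 100 mm in the tube's frame, 174 mm above the counter).
- shutter (a joint): Sliding shutter plate just under the tube's outlet, in m: 0 is fully shut (outlet covered), 0.050 fully open at its end stop. It opens along the tube's -y direction (level), with about 1.2 N of friction, and stays where it is left. It starts within 3 mm of shut. Less than 43 mm open, the capsule may catch on it.
- shutter_tab (a point): Centre of the shutter's orange grip tab, which moves with the shutter: 11 mm thick along the tube's y, 22 mm along its x, 30 mm along its z. It stands clear on the tube's upper side, about 60 mm out from the tube's axis, with free space above it.
- pod_centre (a point): Middle of the coffee capsule (red-brown cup, silver lid, loose, 20 g): 27.5 mm tall, rim 37 mm across, cup 30 mm tapering to 21 mm; z points from nose to lid. At first it is stuck in the tube, nose down, lid 57 mm up from the outlet (43 mm down from the mouth). A push of about 5 to 12 N along the tube moves it; it drops out as its lid nears the outlet (last 15 mm).
- pusher_centre (a point): Wooden pusher, loose, 120 g, standing on the coaster: round bar 180 mm tall; this point is on its axis, 90 mm above its foot; z points from foot to top. Grey rubber foot 30 mm in diameter, stem 21 mm, grip 24 mm in diameter from 130 to 174 mm above the foot. The foot must go the whole length of the tube, so hold it by the grip.
- pusher_foot (a point): Centre of the underside of the pusher's foot.
- coaster: Round cork coaster, fixed, 92 mm across and 6 mm thick; origin at the centre of its underside on the counter.
- tray (a point): Centre of the floor of the dispenser's tray, 10.5 mm above the counter; the inside measures 117 mm along the dispenser's x and 104 mm along its y.
- mug: White mug with grey dots standing on the counter, 78 mm across, 93 mm tall; origin at the centre of its underside. A bystander.
- sugar_jar: Glass jar with a grey lid, 59 mm across, 89 mm tall; origin at the centre of its underside. A bystander at the back.
- glass: Small drinking glass, 48 mm across, 61 mm tall; origin at the centre of its underside. A bystander at the back.
There are look-alikes about, which are no part of the job. There is more than one size of the part that bears pusher_centre; the job needs the middle-sized.

How it is judged:
By the outcome, as a careful person would: the job done as asked, in the order asked, and still so for the second after the job is handed in, with the robot touching nothing.
It also fails if it takes over 69 s, if anything falls off the work surface, if the arm or the gripper's body presses on something with over 40 N, if the wrist force passes 120 N, or if a joint passes its speed limit or range.

## Working session

There is one attempt and no reset: what is moved stays moved. The work goes in short steps, Python scripts to look and compute and a tool call to move; the robot and the scene stay as the last step left them, time stands still between calls to the robot, and variables do not carry over. Pictures are saved under pics/ and viewed, at most 10 in all, crops included, and the job is handed in when it is done.

Besides the shell and the picture viewer there is one more tool, called after "Request:" as name([rows], argument=value, ...), one row to a line, values as JSON. carry_out: Moves the arm, as the interface text tells. Shift numbers are shares of 0.15 m and turn numbers shares of 90 degrees, none past 1 either way. Its arguments: {"type":"object","properties":{"deltas":{"type":"array","items":{"type":"array","items":{"type":"number","minimum":-1,"maximum":1}}},"fingers":{"type":"number"},"grip_force":{"type":"number"}},"required":["deltas"]}

```bash
mkdir -p pics
python3 - <<'E'
from station import robot, optics
import cv2,numpy as np
for n in("side","top"):
    im=optics.camera(n); cv2.imwrite(f"pics/{n}0.png",cv2.cvtColor(im,cv2.COLOR_RGB2BGR))
    print(optics.camera_info(n))
s=robot.state();print(s["clock"],s["position"],s["tcp_rot"],s["opening"])
E
```

```text
{'mtx': array([[474.27223126,   0.        , 320.25033155],
       [  0.        , 474.27223126, 194.29396968],
       [  0.        ,   0.        ,   1.        ]]), 'dist': array([-0.01364494,  0.        ,  0.        ,  0.        ,  0.        ]), 'eye': array([-0.2448998 , -0.38868837,  1.18501997]), 'orientation': array([-2.16492698,  1.35794746, -0.44955263])}
{'mtx': array([[385.47195218,   0.        , 319.5255817 ],
       [  0.        , 385.47195218, 203.94448575],
       [  0.        ,   0.        ,   1.        ]]), 'dist': array([0.02898208, 0.        , 0.        , 0.        , 0.        ]), 'eye': array([ 0.25896617, -0.02771575,  1.24059766]), 'orientation': array([-2.14863162,  2.05825722, -0.21335748])}
0.1 [0.20323781 0.59033669 0.22166685] [-5.18745230e-01 -3.09778032e+00  2.86633748e-03] 0.08669535200647863
```

View pics/side0.png

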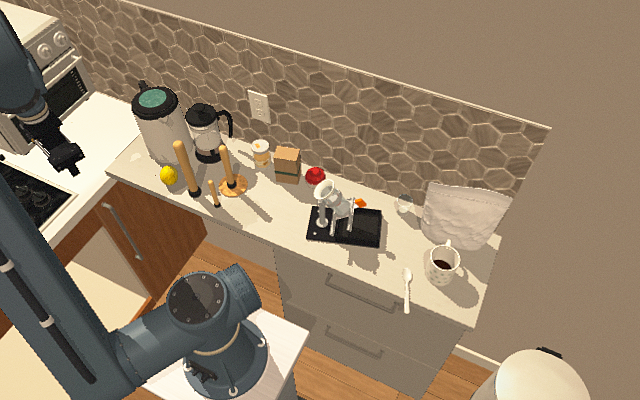

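View pics/top0.png

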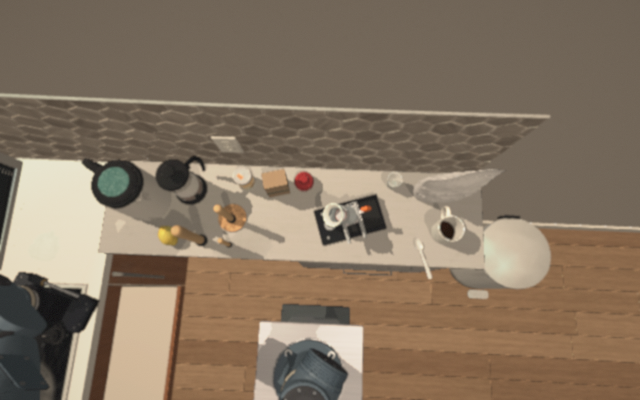

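The side view shows three wooden pushers: large at (188,170), small at (215,193), and a middle-sized one on the cork coaster at (230,170). The one on the coaster fits the description. The dispenser is at (343,215) and the orange tab at (360,203). I'll confirm with an enlarged crop.

```bash
cat > h.py <<'E'
import numpy as np,cv2
from scipy.spatial.transform import Rotation as R
from station import robot,optics
def cam(n):
    i=optics.camera_info(n); return i["mtx"],i["dist"],np.array(i["eye"]),R.from_rotvec(i["orientation"]).as_matrix()
def ray(n,p):
    K,d,e,Rm=cam(n); u=cv2.undistortPoints(np.array([[p]],float),K,d)[0,0]
    v=Rm@np.array([u[0],u[1],1]); return e,v/np.linalg.norm(v)
def onz(n,p,z):
    e,v=ray(n,p); return e+v*(z-e[2])/v[2]
def tri(ps,pt):
    A=[];b=[]
    for n,p in(("side",ps),("top",pt)):
        e,v=ray(n,p);P=np.eye(3)-np.outer(v,v);A.append(P);b.append(P@e)
    x=np.linalg.solve(sum(A),sum(b)); return x,[np.linalg.norm(a@x-c) for a,c in zip(A,b)]
def proj(n,X):
    K,d,e,Rm=cam(n); X=np.atleast_2d(X)
    return cv2.projectPoints((X-e)@Rm,np.zeros(3),np.zeros(3),K,d)[0][:,0]
def crop(im,x,y,w,h,s):
    c=cv2.resize(im[y:y+h,x:x+w],None,fx=s,fy=s,interpolation=cv2.INTER_CUBIC)
    for k in range((-x)%10,w,10):
        cv2.line(c,(k*s,0),(k*s,6),(0,255,0),1); cv2.putText(c,str(x+k),(k*s,16),0,.32,(0,255,0),1)
    for k in range((-y)%10,h,10):
        cv2.line(c,(0,k*s),(6,k*s),(0,255,0),1); cv2.putText(c,str(y+k),(8,k*s+4),0,.32,(0,255,0),1)
    return c
E
python3 - <<'E'
from h import *
s=cv2.imread("pics/side0.png");t=cv2.imread("pics/top0.png")
a=np.hstack([crop(s,155,130,100,75,4),crop(s,300,172,100,75,4)])
b=np.hstack([crop(t,155,180,100,75,4),crop(t,305,180,100,75,4)])
cv2.imwrite("pics/c1.png",np.vstack([a,b]))
E
```

```text
(no output)
```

View pics/c1.png

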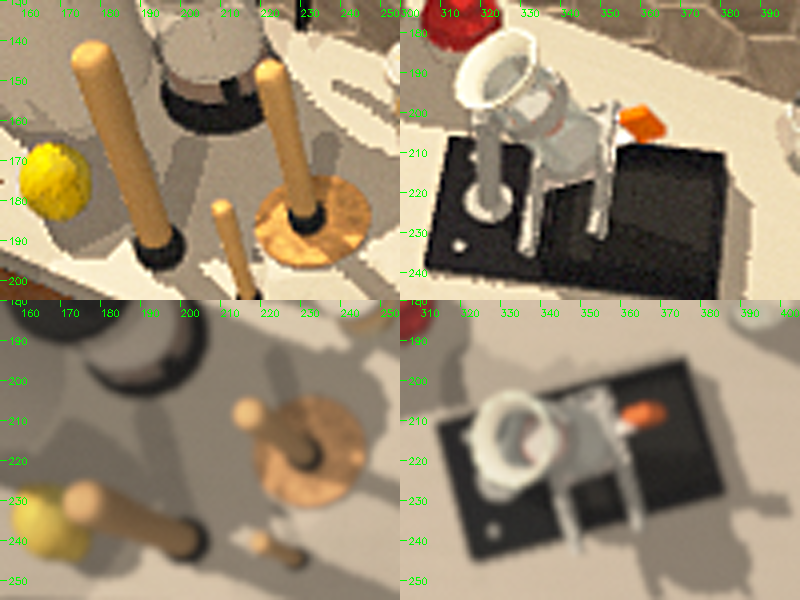

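Run:
```python
from h import *
np.set_printoptions(precision=4,suppress=True)
print("mouth",tri((324.25,189),(333.75,215)))
print("tab",tri((360.75,203),(366.25,208.25)))
print("ptop",tri((221,146.5),(216.5,208.3)), "foot top",onz("side",(231.5,184.5),.02),onz("top",(231,217.5),.02))
print("coaster",onz("side",(233.3,185.3),.006),onz("top",(232,217.5),.006))
for n,L in(("top",[(314.5,211.5),(376.5,194.5),(386,228),(324,245.5)]),("side",[(312.5,206.25),(381.5,210.5),(379.5,246.5),(306.5,239)])):
    print(n,[onz(n,p,z) for p,z in zip(L,(.008,.032,.032,.008))])
```

```text
mouth (array([ 0.4604, -0.0528,  0.172 ]), [np.float64(0.0009446932132183548), np.float64(0.0009446932132182971)])
tab (array([ 0.4938, -0.149 ,  0.1238]), [np.float64(0.0008039180645336084), np.float64(0.0008039180645336641)])
ptop (array([0.4632, 0.2763, 0.1836]), [np.float64(0.0005002549269456399), np.float64(0.0005002549269456162)]) foot top [0.4572 0.2659 0.02  ] [0.4663 0.2743 0.02  ]
coaster [0.4653 0.2669 0.006 ] [0.4688 0.2745 0.006 ]
top [array([0.4996, 0.0073, 0.008 ]), array([ 0.5591, -0.1903,  0.032 ]), array([ 0.4515, -0.2216,  0.032 ]), array([ 0.3903, -0.0282,  0.008 ])]
side [array([0.4999, 0.0043, 0.008 ]), array([ 0.5596, -0.1951,  0.032 ]), array([ 0.4419, -0.2353,  0.032 ]), array([ 0.3877, -0.032 ,  0.008 ])]
```

The crop shows the middle-sized pusher standing on the coaster, with its top at side (221,147) and top view (216,208), and its foot at (232,184). The large one at (158–200,…) and the small one at (215,193) stand beside it on bare counter, so they're the look-alikes. The dispenser mouth is at side (324,189) and the tab at side (361,203).

```bash
cat >> h.py <<'E'
import json,os
XD=np.array([np.cos(np.radians(-73)),np.sin(np.radians(-73)),0]);YD=np.array([-XD[1],XD[0],0]);Z=np.array([0,0,1.])
def tool(tilt=0,y=YD):  # tool z tilted by deg toward XD
    t=np.radians(tilt);z=np.sin(t)*XD-np.cos(t)*Z
    return np.column_stack([np.cross(y,z),y,z])
def load():
    if os.path.exists("cmd.json"):
        c=json.load(open("cmd.json"));return np.array(c["p"]),R.from_rotvec(c["r"])
    return np.array([.204,.591,.223]),R.from_rotvec([-5.18745230e-01,-3.09778032e+00,2.86633748e-03])
def plan(wps,save=True):
    """wps: list of (pos,rotmatrix|None); prints rows; keeps last as commanded pose"""
    p,r=load()
    for P,M in wps:
        q=r if M is None else R.from_matrix(M)
        d=(r.inv().apply(np.array(P)-p))/.15; w=(r.inv()*q).as_rotvec()/(np.pi/2)
        row=np.round(np.r_[d,w],3); n=max(np.linalg.norm(d)*3,np.linalg.norm(w)*90/8.59)
        print(row.tolist(),"rows from start %.1f"%n)
    np_=p+r.apply(row[:3]*.15); nr=r*R.from_rotvec(row[3:]*np.pi/2)
    if save: json.dump({"p":np_.tolist(),"r":nr.as_rotvec().tolist()},open("cmd.json","w"))
E
python3 - <<'E'
from h import *
np.set_printoptions(precision=4,suppress=True)
print("big",tri((177.5,142.5),(175.5,228)),"bigfoot",onz("top",(200.5,240),.01))
print("carafe lid",tri((200,112),(172,175)),"kettle",tri((155,98),(118,182)))
print("coaster tri",tri((233,185.1),(232.2,217.5)))
plan([([.204,.591,.37],None),([.30,.47,.37],tool())])
E
```

```text
big (array([0.3979, 0.3697, 0.22  ]), [np.float64(0.00012204592432492231), np.float64(0.00012204592432491934)]) bigfoot [0.3911 0.3672 0.01  ]
carafe lid (array([0.5536, 0.4107, 0.1864]), [np.float64(0.0007001702754737577), np.float64(0.0007001702754737565)]) kettle (array([0.5172, 0.5397, 0.2222]), [np.float64(0.00024618170692737086), np.float64(0.00024618170692746627)])
coaster tri (array([ 0.4715,  0.2754, -0.0049]), [np.float64(0.0013207425298585396), np.float64(0.0013207425298584902)])
[0.0, -0.002, -0.98, 0.0, 0.0, 0.0] rows from start 2.9
[-0.868, -0.556, -0.979, -0.001, 0.0, 0.6] rows from start 6.3
```

Request:
carry_out([
  [0,-0.002,-0.98,0,0,0],
  [0,-0.002,-0.98,0,0,0],
  [0,-0.002,-0.98,0,0,0],
  [-0.868,-0.556,-0.979,-0.001,0,0.6],
  [-0.868,-0.556,-0.979,-0.001,0,0.6],
  [-0.868,-0.556,-0.979,-0.001,0,0.6],
  [-0.868,-0.556,-0.979,-0.001,0,0.6],
  [-0.868,-0.556,-0.979,-0.001,0,0.6],
  [-0.868,-0.556,-0.979,-0.001,0,0.6],
  [-0.868,-0.556,-0.979,-0.001,0,0.6],
])

```text
clock: 1.1
position: [0.2995, 0.4691, 0.3689]
tcp_rot: [1.874, 2.521, 0.001]
force: [-0.6, -0.6, -0.2]
opening: 0.087
grasp_force: 0.0
```

Run:
```python
from h import *
s=robot.state();print(s["clock"],s["position"],s["tcp_rot"],load()[0],load()[1].as_rotvec(),s["force"])
plan([([.40,.343,.37],None)])
plan([([.44,.20,.37],None)])
plan([([.47,.055,.37],None)])
plan([([.49,-.09,.32],None)])
```

```text
1.1 [0.29949852 0.46910348 0.3689333 ] [1.87422248e+00 2.52120592e+00 5.79646983e-04] [0.30006958 0.46998142 0.36996143] [ 1.86868926e+00  2.52480119e+00 -6.93100165e-04] [-0.58625141 -0.55504693 -0.16105739]
[-1.004, 0.39, 0.0, 0.0, 0.0, 0.0] rows from start 3.2
[-0.99, -0.024, 0.001, 0.0, 0.0, 0.0] rows from start 3.0
[-0.983, -0.091, 0.001, 0.0, 0.0, 0.0] rows from start 3.0
[-0.963, -0.155, 0.334, 0.0, 0.0, 0.0] rows from start 3.1
```

Request:
carry_out([
  [-1,0.39,0,0,0,0],
  [-1,0.39,0,0,0,0],
  [-1,0.39,0,0,0,0],
  [-1,0.39,0,0,0,0],
])

```text
clock: 1.5
position: [0.4017, 0.3398, 0.3689]
tcp_rot: [1.874, 2.519, -0.0]
force: [-1.1, 1.6, -0.3]
opening: 0.087
grasp_force: 0.0
```

Request:
carry_out([
  [-0.99,-0.024,0,0,0,0],
  [-0.99,-0.024,0,0,0,0],
  [-0.99,-0.024,0,0,0,0],
  [-0.99,-0.024,0,0,0,0],
])

```text
clock: 1.9
position: [0.4404, 0.1958, 0.369]
tcp_rot: [1.877, 2.517, -0.001]
force: [-0.4, 0.3, -0.1]
opening: 0.087
grasp_force: 0.0
```

Request:
carry_out([
  [-0.983,-0.091,0,0,0,0],
  [-0.983,-0.091,0,0,0,0],
  [-0.983,-0.091,0,0,0,0],
  [-0.983,-0.091,0,0,0,0],
])

```text
clock: 2.3
position: [0.4706, 0.0513, 0.3689]
tcp_rot: [1.876, 2.518, 0.001]
force: [0.4, 0.4, -0.1]
opening: 0.0872
grasp_force: 0.0
```

Request:
carry_out([
  [-0.963,-0.155,0.334,0,0,0],
  [-0.963,-0.155,0.334,0,0,0],
  [-0.963,-0.155,0.334,0,0,0],
  [-0.963,-0.155,0.334,0,0,0],
  [-0.963,-0.155,0.334,0,0,0],
])

```text
clock: 2.8
position: [0.4892, -0.0891, 0.318]
tcp_rot: [-1.869, -2.522, -0.003]
force: [-0.9, 0.8, 0.6]
opening: 0.0871
grasp_force: 0.0
```

Run:
```python
from h import *
s=robot.state();print(s["clock"],s["position"],s["tcp_rot"],load()[0],s["force"])
plan([([.494,-.149,.22],None)])
```

```text
2.8 [ 0.48918342 -0.08906165  0.31800927] [-1.86938443 -2.52161835 -0.00324136] [ 0.48995616 -0.09000625  0.31994087] [-0.898562    0.76668082  0.5767727 ]
[-0.384, -0.089, 0.667, 0.0, 0.0, 0.0] rows from start 2.3
```

Request:
carry_out([
  [-0.384,-0.089,0.667,0,0,0],
  [-0.384,-0.089,0.667,0,0,0],
  [-0.384,-0.089,0.667,0,0,0],
  [-0.384,-0.089,0.667,0,0,0],
])

```text
clock: 3.2
position: [0.4925, -0.1464, 0.217]
tcp_rot: [-1.865, -2.522, -0.002]
force: [-0.0, -0.1, 0.6]
opening: 0.0869
grasp_force: 0.0
```

Run:
```python
from h import *
s=robot.state();print(s["clock"],s["position"],s["tcp_rot"])
L=[]
for n,x,y in(("side",300,130),("top",300,150)):
    im=optics.camera(n)[:,:,::-1].copy(); L.append(crop(im,x,y,100,120,4))
    print(n,proj(n,s["position"]),proj(n,[s["position"]+ k*.05*YD for k in(-1,1)]))
cv2.imwrite("pics/c2.png",np.hstack(L))
```

```text
3.2 [ 0.49253693 -0.14644367  0.2169638 ] [-1.86510756e+00 -2.52175853e+00 -2.48491152e-03]
side [[361.66396003 182.08351594]] [[359.64917967 197.30215457]
 [363.5829095  167.58073358]]
top [[369.3981467  201.60349374]] [[374.55576703 219.16087149]
 [364.3484169  184.39161067]]
```

View pics/c2.png

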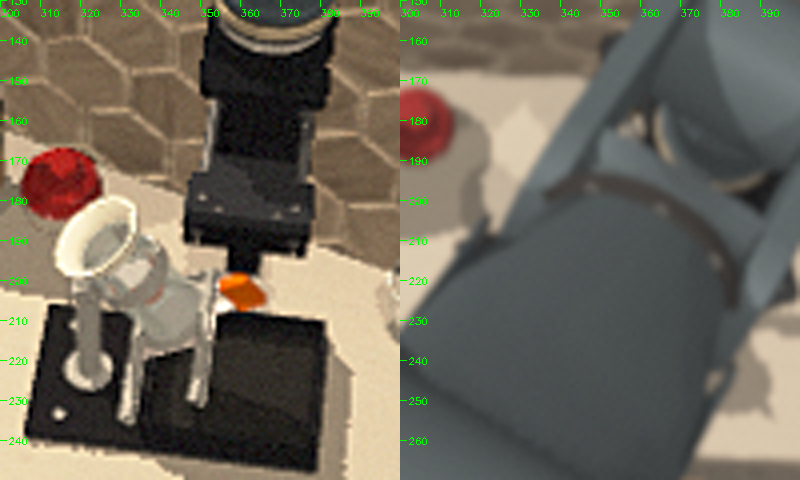

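The side crop shows the near fingertip at (361,197), where it was projected, right beside and above the tab at (360,203). The top view is blocked by the arm. I'll descend.

Run:
```python
from h import *
plan([([.4945,-.151,.124],None)])
```

```text
[-0.013, -0.001, 0.64, 0.0, 0.0, 0.0] rows from start 1.9
```

Request:
carry_out([
  [-0.013,0,0.2,0,0,0],
  [-0.013,0,0.4,0,0,0],
  [-0.013,0,0.5,0,0,0],
  [-0.013,0,0.58,0,0,0],
  [-0.013,0,0.64,0,0,0],
  [-0.013,0,0.64,0,0,0],
])

```text
clock: 3.9
position: [0.4943, -0.1497, 0.1229]
tcp_rot: [1.868, 2.526, 0.003]
force: [-0.6, 0.7, -0.9]
opening: 0.0866
grasp_force: 0.0
```

Request:
carry_out([
  [0,0,0,0,0,0],
  [0,0,0,0,0,0],
  [0,0,0,0,0,0],
  [0,0,0,0,0,0],
  [0,0,0,0,0,0],
  [0,0,0,0,0,0],
  [0,0,0,0,0,0],
  [0,0,0,0,0,0],
], fingers=0, grip_force=6)

```text
clock: 4.7
position: [0.4941, -0.1503, 0.1228]
tcp_rot: [1.869, 2.525, 0.002]
force: [0.4, -0.2, -0.3]
opening: 0.0311
grasp_force: 0.0
```

Request:
carry_out([
  [0,0,0,0,0,0],
  [0,0,0,0,0,0],
  [0,0,0,0,0,0],
  [0,0,0,0,0,0],
  [0,0,0,0,0,0],
])

```text
clock: 5.2
position: [0.4925, -0.1507, 0.1227]
tcp_rot: [-1.866, -2.525, 0.002]
force: [-3.7, -2.2, 1.4]
opening: 0.0109
grasp_force: 6.0
```

Request:
carry_out([
  [0,-0.1,0,0,0,0],
  [0,-0.2,0,0,0,0],
  [0,-0.27,0,0,0,0],
  [0,-0.3,0,0,0,0],
  [0,-0.32,0,0,0,0],
  [0,-0.335,0,0,0,0],
  [0,-0.345,0,0,0,0],
  [0,-0.355,0,0,0,0],
  [0,-0.355,0,0,0,0],
])

```text
clock: 6.1
position: [0.4446, -0.1658, 0.1228]
tcp_rot: [1.869, 2.522, 0.005]
force: [4.5, 1.9, -2.3]
opening: 0.0108
grasp_force: 6.0
```

Run:
```python
from h import *
s=robot.state();d=s["position"]-np.array([.4925,-.1507,.1227]);print(d@XD,d@YD,d[2],s["force"]@XD,s["force"]@YD,s["force"][2],s["opening"],s["grasp_force"])
```

```text
0.00043363210668467356 -0.05026586282749899 0.00013302822897545696 -0.4869379589635446 4.834712178577974 -2.28272663575078 0.010812066688256138 5.9998401236771315
```

Run:
```python
from h import *
p,r=load(); p=p-.355*.15*r.as_matrix()[:,1]
json.dump({"p":p.tolist(),"r":r.as_rotvec().tolist()},open("cmd.json","w"));print(p)
plan([(p+[0,0,.14],None)])
plan([(p+[0,.0,.14],None),(p+[0.005,.14,.226],None)])
plan([([.455,.112,.35],None)])
plan([([.464,.255,.33],None)])
plan([([.464,.275,.235],None)])
```

```text
[ 0.4435399  -0.16658459  0.12393409]
[-0.001, -0.0, -0.933, 0.0, 0.0, 0.0] rows from start 2.8
[0.0, -0.0, -0.0, 0.0, 0.0, 0.0] rows from start 0.0
[0.883, 0.304, -0.574, 0.0, 0.0, 0.0] rows from start 3.3
[0.871, 0.312, -0.001, 0.0, 0.0, 0.0] rows from start 2.8
[0.894, 0.335, 0.132, 0.0, 0.0, 0.0] rows from start 2.9
[0.128, 0.039, 0.634, 0.0, 0.0, 0.0] rows from start 1.9
```

Request:
carry_out([
  [0,0,0,0,0,0],
  [0,0,0,0,0,0],
  [0,0,0,0,0,0],
  [0,0,0,0,0,0],
], fingers=1)

```text
clock: 6.5
position: [0.4427, -0.1657, 0.1227]
tcp_rot: [-1.868, -2.525, -0.002]
force: [-0.2, 0.9, 0.3]
opening: 0.0351
grasp_force: 0.0
```

Request:
carry_out([
  [0,0,-0.3,0,0,0],
  [0,0,-0.6,0,0,0],
  [0,0,-0.933,0,0,0],
  [0,0,-0.933,0,0,0],
  [0,0,-0.933,0,0,0],
])

```text
clock: 7.0
position: [0.4433, -0.1663, 0.2638]
tcp_rot: [1.867, 2.523, 0.002]
force: [-0.6, -0.6, -1.2]
opening: 0.0752
grasp_force: 0.0
```

Request:
carry_out([
  [0.883,0.304,-0.574,0,0,0],
  [0.883,0.304,-0.574,0,0,0],
  [0.883,0.304,-0.574,0,0,0],
  [0.883,0.304,-0.574,0,0,0],
  [0.883,0.304,-0.574,0,0,0],
])

```text
clock: 7.5
position: [0.4475, -0.0248, 0.3485]
tcp_rot: [-1.864, -2.528, -0.002]
force: [-0.4, 0.3, -0.7]
opening: 0.0875
grasp_force: 0.0
```

Request:
carry_out([
  [0.871,0.312,0,0,0,0],
  [0.871,0.312,0,0,0,0],
  [0.871,0.312,0,0,0,0],
  [0.871,0.312,0,0,0,0],
])

```text
clock: 7.9
position: [0.4535, 0.1147, 0.3466]
tcp_rot: [-1.861, -2.526, 0.001]
force: [-0.4, -0.2, -0.2]
opening: 0.0867
grasp_force: 0.0
```

Request:
carry_out([
  [0.894,0.335,0.132,0,0,0],
  [0.894,0.335,0.132,0,0,0],
  [0.894,0.335,0.132,0,0,0],
  [0.894,0.335,0.132,0,0,0],
])

```text
clock: 8.3
position: [0.4631, 0.2573, 0.3261]
tcp_rot: [-1.863, -2.526, 0.003]
force: [0.0, -1.0, -1.2]
opening: 0.0872
grasp_force: 0.0
```

Request:
carry_out([
  [0.128,0.039,0.3,0,0,0],
  [0.128,0.039,0.634,0,0,0],
  [0.128,0.039,0.634,0,0,0],
  [0.128,0.039,0.634,0,0,0],
])

```text
clock: 8.7
position: [0.4635, 0.2735, 0.2334]
tcp_rot: [-1.871, -2.522, 0.004]
force: [0.1, 0.4, 0.3]
opening: 0.0868
grasp_force: 0.0
```

Run:
```python
from h import *
s=robot.state();print(s["clock"],s["position"],s["tcp_rot"],s["opening"],s["force"])
L=[]
for n,x,y in(("side",150,70),("side",300,150)):
    im=optics.camera(n)[:,:,::-1].copy(); L.append(crop(im,x,y,100,140,4))
print(proj("side",[[.464,.275,.006],[.464,.275,.186],s["position"]]))
cv2.imwrite("pics/c3.png",np.hstack(L))
```

```text
8.7 [0.46349562 0.2735043  0.2333997 ] [-1.87055736 -2.5223231   0.00356117] 0.08680073738099274 [0.1108721  0.44375721 0.32033764]
[[230.90643015 184.72937683]
 [221.21069228 145.87969542]
 [218.66290818 134.5328433 ]]
```

View pics/c3.png

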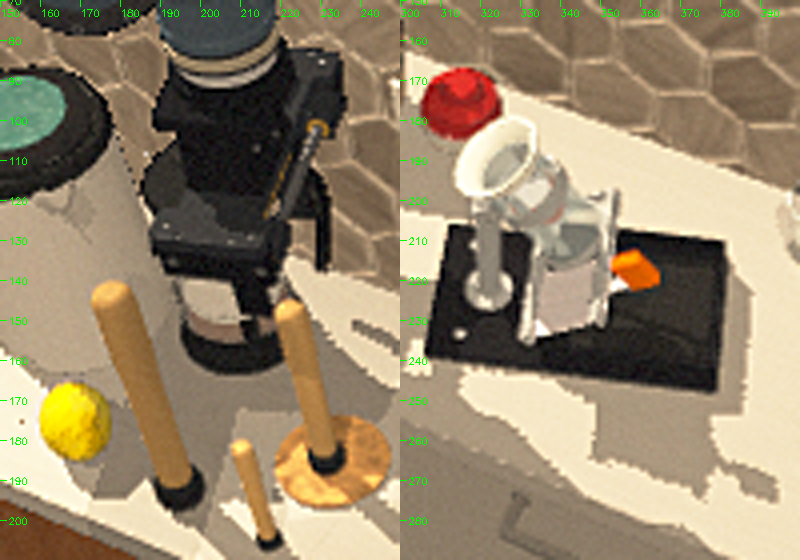

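The crop shows the shutter open, with the tab now at (359,217). The pusher top at (222,146) matches my projection (221,146), and the open fingers are above it. I'll descend and grip.

Request:
carry_out([
  [0,0,0.2,0,0,0],
  [0,0,0.4,0,0,0],
  [0,0,0.5,0,0,0],
  [0,0,0.587,0,0,0],
  [0,0,0.587,0,0,0],
  [0,0,0.587,0,0,0],
])

```text
clock: 9.4
position: [0.4652, 0.2758, 0.1483]
tcp_rot: [1.868, 2.523, 0.007]
force: [-0.4, -0.6, -0.7]
opening: 0.0869
grasp_force: 0.0
```

Request:
carry_out([
  [0,0,0,0,0,0],
  [0,0,0,0,0,0],
  [0,0,0,0,0,0],
  [0,0,0,0,0,0],
  [0,0,0,0,0,0],
  [0,0,0,0,0,0],
  [0,0,0,0,0,0],
  [0,0,0,0,0,0],
  [0,0,0,0,0,0],
  [0,0,0,0,0,0],
], fingers=0, grip_force=40)

```text
clock: 10.4
position: [0.4635, 0.2757, 0.1463]
tcp_rot: [1.869, 2.525, 0.002]
force: [0.8, 0.6, 0.9]
opening: 0.0228
grasp_force: 40.0
```

Run:
```python
from h import *
s=robot.state();print(s["clock"],s["position"],s["opening"],s["grasp_force"],s["force"])
p,r=load();p=p+r.apply([0,0,.587*.15]);json.dump({"p":p.tolist(),"r":r.as_rotvec().tolist()},open("cmd.json","w"));print(p)
plan([(p+[0,0,.14],None)])
plan([(np.array([.455,.145,.33]),None)])
M=np.array([.4604,-.0528,.172]);a=-np.sin(np.radians(35))*XD+np.cos(np.radians(35))*Z
T=M+(.141+.05)*a;print("T",T)
plan([([.44,.06,.34],tool(35))])
plan([(T,tool(35))])
```

```text
10.4 [0.46353029 0.2757099  0.14626216] 0.022845576418277447 39.99997068545781 [0.76954163 0.56923885 0.92541538]
[0.46394689 0.27490466 0.14690521]
[-0.001, -0.0, -0.933, 0.0, 0.0, 0.0] rows from start 2.8
[-0.811, -0.31, -0.287, 0.0, 0.0, 0.0] rows from start 2.7
T [0.42836977 0.05196615 0.32845804]
[-0.512, -0.261, -0.066, -0.0, -0.388, -0.0] rows from start 4.1
[0.02, -0.09, 0.079, -0.0, -0.0, -0.0] rows from start 0.4
```

Request:
carry_out([
  [0,0,-0.1,0,0,0],
  [0,0,-0.3,0,0,0],
  [0,0,-0.6,0,0,0],
  [0,0,-0.933,0,0,0],
  [0,0,-0.933,0,0,0],
  [0,0,-0.933,0,0,0],
])

```text
clock: 11.0
position: [0.4635, 0.2756, 0.2872]
tcp_rot: [1.868, 2.524, 0.005]
force: [-0.3, -0.1, -2.0]
opening: 0.0229
grasp_force: 40.0
```

Request:
carry_out([
  [-0.2,-0.08,-0.287,0,0,0],
  [-0.4,-0.155,-0.287,0,0,0],
  [-0.6,-0.23,-0.287,0,0,0],
  [-0.811,-0.31,-0.287,0,0,0],
  [-0.811,-0.31,-0.287,0,0,0],
  [-0.811,-0.31,-0.287,0,0,0],
])

```text
clock: 11.6
position: [0.4532, 0.1451, 0.3272]
tcp_rot: [-1.869, -2.52, 0.002]
force: [0.1, 0.7, -1.1]
opening: 0.0232
grasp_force: 40.0
```

Request:
carry_out([
  [-0.128,-0.065,-0.066,0,-0.06,0],
  [-0.256,-0.13,-0.066,0,-0.12,0],
  [-0.384,-0.2,-0.066,0,-0.18,0],
  [-0.512,-0.261,-0.066,0,-0.25,0],
  [-0.512,-0.261,-0.066,0,-0.32,0],
  [-0.512,-0.261,-0.066,0,-0.388,0],
  [-0.512,-0.261,-0.066,0,-0.388,0],
  [-0.512,-0.261,-0.066,0,-0.388,0],
])

```text
clock: 12.4
position: [0.4391, 0.0621, 0.3378]
tcp_rot: [1.551, 2.102, -0.486]
force: [-0.2, -1.0, -1.1]
opening: 0.0233
grasp_force: 40.0
```

Request:
carry_out([
  [0.02,-0.09,0.079,0,0,0],
  [0.02,-0.09,0.079,0,0,0],
  [0.02,-0.09,0.079,0,0,0],
])

```text
clock: 12.7
position: [0.4282, 0.0524, 0.3279]
tcp_rot: [1.554, 2.097, -0.485]
force: [0.5, -0.0, -0.8]
opening: 0.0232
grasp_force: 40.0
```

Run:
```python
from h import *
s=robot.state();p,r=load();print(s["clock"],s["position"],p,s["opening"],s["force"]);t=R.from_rotvec(s["tcp_rot"]).as_matrix();print(t,r.as_matrix())
L=[]
for n,x,y in(("side",290,125),("top",300,160)):
    im=optics.camera(n)[:,:,::-1].copy(); L.append(crop(im,x,y,100,120,4))
    print(n,proj(n,[s["position"]+t[:,2]*.1403]))
cv2.imwrite("pics/c4.png",np.hstack(L))
```

```text
12.7 [0.42822313 0.05237514 0.32789476] [0.42838711 0.0519829  0.32850933] 0.023191125527168843 [ 0.50354036 -0.03771682 -0.75148378]
[[-0.23792207  0.95660856  0.16820569]
 [ 0.78564761  0.29136708 -0.54576833]
 [-0.57109625  0.00230007 -0.82087988]] [[-2.39488120e-01  9.56369779e-01  1.67338834e-01]
 [ 7.83812487e-01  2.92158929e-01 -5.47979147e-01]
 [-5.72960231e-01 -7.22284050e-05 -8.19583168e-01]]
side [[312.72594149 178.23373129]]
top [[323.81545091 214.72971636]]
```

View pics/c4.png

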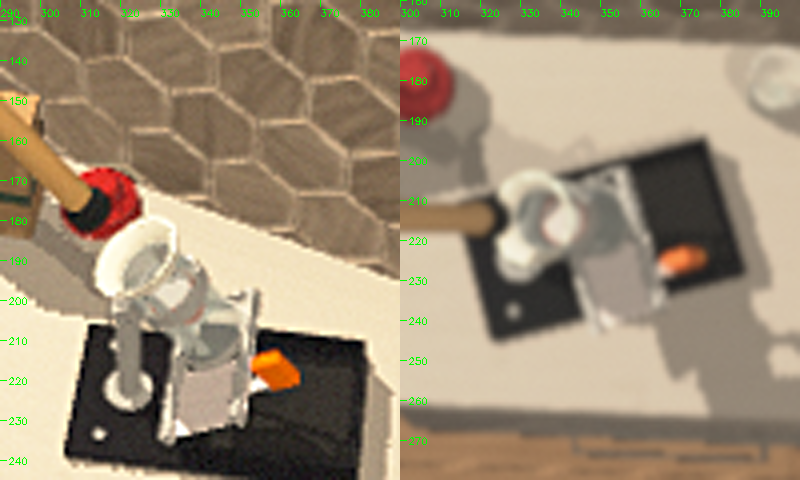

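```bash
cat > ov.py <<'E'
from h import *
def ring(c,a,rad,n=40):
    a=a/np.linalg.norm(a);u=np.cross(a,[0,0,1.]);u/=np.linalg.norm(u);v=np.cross(a,u)
    t=np.linspace(0,2*np.pi,n);return c+rad*(np.outer(np.cos(t),u)+np.outer(np.sin(t),v))
def draw(name,x,y,w,h,s,polys):
    im=optics.camera(name)[:,:,::-1].copy();c=cv2.resize(im[y:y+h,x:x+w],None,fx=s,fy=s,interpolation=cv2.INTER_CUBIC)
    for P,col in polys:
        q=(proj(name,P)-[x,y]+.5)*s
        cv2.polylines(c,[np.round(q).astype(int)],False,col,1)
    return c
E
python3 - <<'E'
from ov import *
s=robot.state();t=R.from_rotvec(s["tcp_rot"]).as_matrix();b=-t[:,2];F=s["position"]-b*.1403
M=tri((323.75,188.75),(333.9,214.2));print(M);M0=np.array([.4604,-.0528,.172]);print(M0@YD,M[0]@YD)
a=-np.sin(np.radians(35))*XD+np.cos(np.radians(35))*Z
G=(0,255,0);Bl=(255,0,0)
P=[(ring(M0,a,.033),G),(ring(M0-.1*a,a,.0245),G),(ring(F,b,.015),Bl),(ring(F+.015*b,b,.015),Bl),(np.array([F,F+.1*b]),Bl),(np.array([M0,M0-.1*a]),G)]
A=draw("side",298,150,57,75,7,P);B=draw("top",310,185,57,75,7,P)
cv2.imwrite("pics/c5.png",np.hstack([A,B]))
E
```

```text
(array([ 0.46207212, -0.05205684,  0.17123036]), [np.float64(0.00044222461943998294), np.float64(0.0004422246194399162)])
0.424845483636021 0.42666181866481134
```

View pics/c5.png

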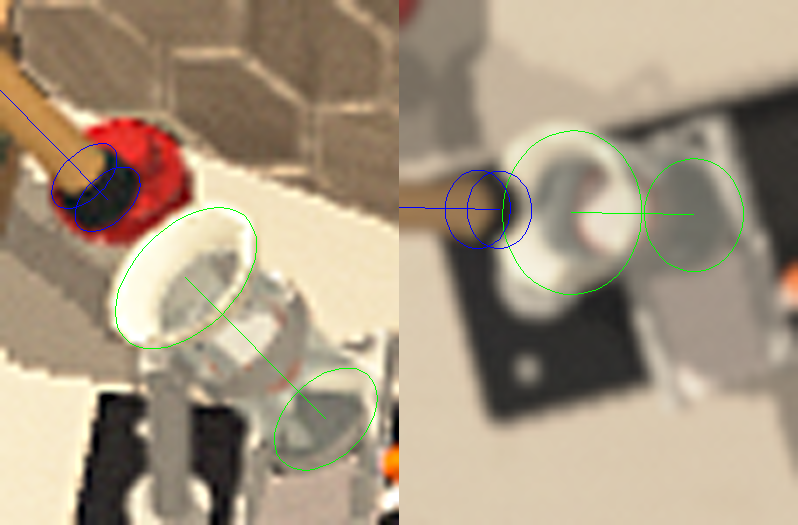

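The overlay fits in both views. The mouth ring lies on the white rim at side (324,189), the foot ring lies on the black foot at side (313,178), and the two axes are in line. I'll insert.

Request:
carry_out([
  [0,0.007,0.1,0,0,0],
  [0,0.007,0.2,0,0,0],
  [0,0.007,0.28,0,0,0],
  [0,0.007,0.36,0,0,0],
  [0,0.007,0.42,0,0,0],
  [0,0.007,0.48,0,0,0],
  [0,0.007,0.54,0,0,0],
  [0,0.007,0.54,0,0,0],
])

```text
clock: 13.7
position: [0.442, 0.0081, 0.2602]
tcp_rot: [1.554, 2.098, -0.488]
force: [-0.1, -0.5, -2.0]
opening: 0.0227
grasp_force: 40.0
```

```bash
cat > st.py <<'E'
from h import *
s=robot.state();t=R.from_rotvec(s["tcp_rot"]).as_matrix();d=s["position"]-np.array([.42838711,.0519829,.32850933])
print(s["clock"],"moved xyz(tool)",load()[1].inv().apply(d).round(4),"F tool",(t.T@s["force"]).round(1),"open",s["opening"],"torque",(t.T@s["torque"]).round(2))
E
python3 st.py
```

```text
13.7 moved xyz(tool) [0.0015 0.0002 0.0823] F tool [ 0.7 -0.2  1.9] open 0.02273797546086892 torque [0.05 0.49 0.  ]
```

Request:
carry_out([
  [0,0,0.04,0,0,0],
  [0,0,0.08,0,0,0],
  [0,0,0.11,0,0,0],
  [0,0,0.14,0,0,0],
  [0,0,0.17,0,0,0],
  [0,0,0.2,0,0,0],
])

```text
clock: 14.3
position: [0.4481, -0.0074, 0.2372]
tcp_rot: [1.552, 2.096, -0.484]
force: [-1.7, 5.8, 6.8]
opening: 0.0231
grasp_force: 40.0
```

```bash
python3 st.py
```

```text
14.3 moved xyz(tool) [0.0011 0.0015 0.1107] F tool [ 1.1  0.1 -9.1] open 0.023095430265447033 torque [0.19 0.58 0.  ]
```

Request:
carry_out([
  [0,0,0.03,0,0,0],
  [0,0,0.06,0,0,0],
  [0,0,0.09,0,0,0],
  [0,0,0.12,0,0,0],
  [0,0,0.15,0,0,0],
  [0,0,0.18,0,0,0],
  [0,0,0.21,0,0,0],
  [0,0,0.23,0,0,0],
  [0,0,0.23,0,0,0],
])

```text
clock: 15.2
position: [0.4529, -0.027, 0.2075]
tcp_rot: [1.553, 2.098, -0.488]
force: [0.2, 0.6, -1.2]
opening: 0.0236
grasp_force: 40.0
```

```bash
python3 st.py
python3 - <<'E'
from ov import *
A=draw("side",300,175,100,100,6,[])
cv2.imwrite("pics/c6.png",A)
E
```

```text
15.2 moved xyz(tool) [0.0016 0.0004 0.1465] F tool [1.1 0.4 0.7] open 0.02355749701450631 torque [0.06 0.5  0.03]
```

View pics/c6.png

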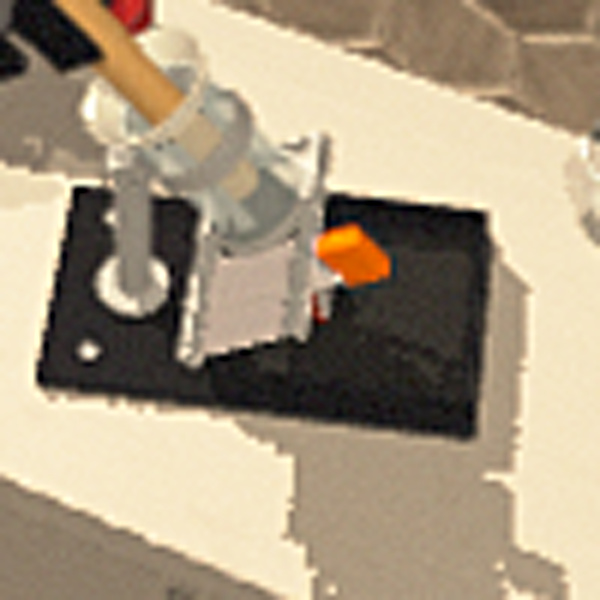

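The side crop shows the tube empty below the foot and a red-brown capsule edge at about (353,227) under the outlet, in the tray. The push force has gone to zero. I'll retract.

Request:
carry_out([
  [0,0,-0.1,0,0,0],
  [0,0,-0.25,0,0,0],
  [0,0,-0.4,0,0,0],
  [0,0,-0.55,0,0,0],
  [0,0,-0.7,0,0,0],
  [0,0,-0.85,0,0,0],
  [0,0,-0.97,0,0,0],
  [0,0,-0.97,0,0,0],
])

```text
clock: 16.05
position: [0.4297, 0.0541, 0.3294]
tcp_rot: [1.551, 2.095, -0.48]
force: [0.2, 0.5, -2.0]
opening: 0.0233
grasp_force: 40.0
```

Run:
```python
from h import *
s=robot.state();p,r=load();p=p+r.apply([0,.007*.15,0]);json.dump({"p":p.tolist(),"r":r.as_rotvec().tolist()},open("cmd.json","w"))
print(s["position"],p,s["opening"])
plan([([.44,.06,.34],None),([.455,.145,.33],tool())])
plan([([.464,.275,.25],None)])
plan([([.464,.275,.165],None)])
```

```text
[0.42965211 0.05406539 0.32939602] [0.4293913  0.05228967 0.32850925] 0.02327981479085335
[-0.021, 0.083, -0.079, 0.0, 0.0, 0.0] rows from start 0.3
[0.438, 0.344, -0.318, -0.0, 0.388, -0.0] rows from start 4.1
[0.812, 0.31, 0.532, 0.0, 0.0, 0.0] rows from start 3.1
[0.0, 0.001, 0.567, 0.0, 0.0, 0.0] rows from start 1.7
```

Request:
carry_out([
  [-0.021,0.083,-0.079,0,0,0],
  [0.1,0.15,-0.14,0,0.08,0],
  [0.2,0.22,-0.2,0,0.16,0],
  [0.3,0.28,-0.26,0,0.24,0],
  [0.438,0.344,-0.318,0,0.32,0],
  [0.438,0.344,-0.318,0,0.388,0],
  [0.438,0.344,-0.318,0,0.388,0],
  [0.438,0.344,-0.318,0,0.388,0],
])

```text
clock: 16.85
position: [0.4539, 0.1444, 0.3282]
tcp_rot: [1.872, 2.523, -0.003]
force: [0.2, 0.7, -0.8]
opening: 0.0227
grasp_force: 40.0
```

Request:
carry_out([
  [0.2,0.08,0,0,0,0],
  [0.4,0.16,0.1,0,0,0],
  [0.6,0.24,0.25,0,0,0],
  [0.812,0.31,0.4,0,0,0],
  [0.812,0.31,0.532,0,0,0],
  [0.812,0.31,0.532,0,0,0],
  [0.812,0.31,0.532,0,0,0],
])

```text
clock: 17.55
position: [0.4626, 0.2759, 0.2492]
tcp_rot: [1.867, 2.526, -0.001]
force: [-0.3, -0.4, -1.8]
opening: 0.0224
grasp_force: 40.0
```

Request:
carry_out([
  [0,0,0.2,0,0,0],
  [0,0,0.4,0,0,0],
  [0,0,0.567,0,0,0],
  [0,0,0.567,0,0,0],
  [0,0,0.567,0,0,0],
])

```text
clock: 18.05
position: [0.4644, 0.2758, 0.1657]
tcp_rot: [1.869, 2.523, 0.004]
force: [0.1, -0.5, -0.6]
opening: 0.0232
grasp_force: 40.0
```

Run:
```python
from ov import *
s=robot.state();print(s["clock"],s["position"],load()[0],s["opening"],s["force"])
t=R.from_rotvec(s["tcp_rot"]).as_matrix();b=-t[:,2];F=s["position"]-b*.1403;print(b)
P=[(ring(F,b,.015),(255,0,0)),(np.array([F,F+.13*b]),(255,0,0)),(ring(np.array([.468,.2735,.006]),Z,.046),(0,255,0))]
A=draw("side",195,125,65,85,6,P);B=draw("top",195,180,65,85,6,P)
cv2.imwrite("pics/c7.png",np.hstack([A,B]))
```

```text
18.05 [0.46437888 0.27575555 0.16568558] [0.46407288 0.27501014 0.16502435] 0.02320821132706384 [ 0.13018671 -0.46810129 -0.63899514]
[-0.00291657 -0.00128028  0.99999493]ov.py:3: RuntimeWarning: invalid value encountered in divide
  a=a/np.linalg.norm(a);u=np.cross(a,[0,0,1.]);u/=np.linalg.norm(u);v=np.cross(a,u)
ov.py:9: RuntimeWarning: invalid value encountered in cast
  cv2.polylines(c,[np.round(q).astype(int)],False,col,1)
```

View pics/c7.png

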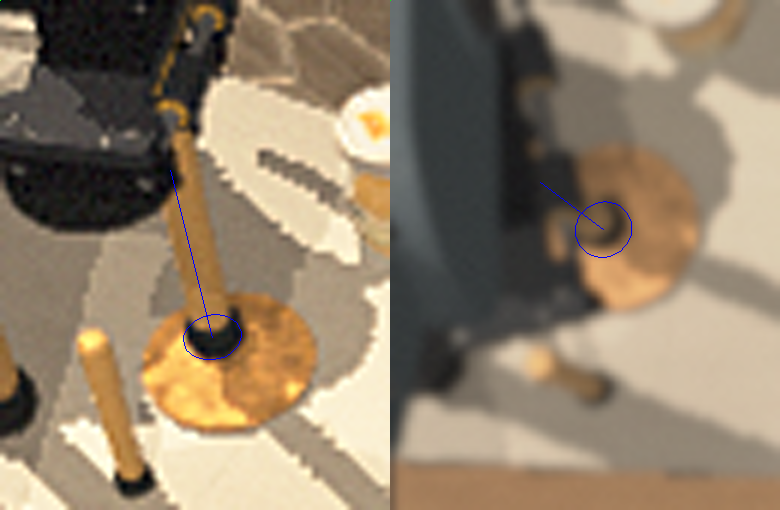

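The crop shows the pusher over the coaster, with its foot at side (230.5,180.5) as projected. The stem may lean slightly, so I'll measure it numerically before setting it down.

Run:
```python
from h import *
s=robot.state()
def mids(im,r0,r1):
    out=[]
    for y in range(r0,r1):
        row=im[y].astype(int);m=[x for x in range(212,242) if row[x,0]-row[x,2]>55 and row[x,0]>110]
        # first contiguous run
        run=[m[0]] if m else []
        for x in m[1:]:
            if x-run[-1]<=1: run.append(x)
            else: break
        out.append((y,run[0],run[-1]) if run else (y,))
    return out
print(mids(cv2.imread("pics/side0.png")[:,:,::-1],150,180))
print(mids(optics.camera("side"),146,178))
```

```text
[(150, 219, 227), (151, 219, 227), (152, 219, 227), (153, 220, 227), (154, 220, 227), (155, 220, 228), (156, 220, 228), (157, 221, 228), (158, 221, 228), (159, 221, 228), (160, 221, 229), (161, 222, 229), (162, 222, 229), (163, 223, 229), (164, 223, 229), (165, 223, 230), (166, 223, 230), (167, 224, 230), (168, 224, 231), (169, 224, 231), (170, 224, 231), (171, 225, 231), (172, 225, 232), (173, 225, 232), (174, 225, 240), (175, 226, 241), (176, 224, 241), (177, 223, 241), (178, 222, 241), (179, 221, 241)]
[(146, 224, 226), (147, 224, 226), (148, 224, 226), (149, 224, 233), (150, 224, 227), (151, 224, 227), (152, 225, 227), (153, 225, 228), (154, 225, 228), (155, 225, 228), (156, 225, 228), (157, 224, 228), (158, 223, 228), (159, 222, 229), (160, 222, 229), (161, 222, 229), (162, 223, 229), (163, 223, 229), (164, 223, 230), (165, 223, 230), (166, 224, 230), (167, 224, 230), (168, 224, 231), (169, 224, 231), (170, 225, 231), (171, 225, 231), (172, 225, 232), (173, 225, 232), (174, 226, 239), (175, 226, 241), (176, 225, 232), (177, 223, 225)]
```

The stem edges match the first picture, with the same slope, so the pusher is upright. I'll lower it.

Request:
carry_out([
  [0,0,0.04,0,0,0],
  [0,0,0.08,0,0,0],
  [0,0,0.105,0,0,0],
  [0,0,0.12,0,0,0],
  [0,0,0.123,0,0,0],
  [0,0,0.123,0,0,0],
])

```text
clock: 18.8
position: [0.4634, 0.2759, 0.1463]
tcp_rot: [1.869, 2.525, 0.002]
force: [-1.0, 0.6, 2.8]
opening: 0.023
grasp_force: 40.0
```

Request:
carry_out([
  [0,0,0,0,0,0],
  [0,0,0,0,0,0],
  [0,0,0,0,0,0],
  [0,0,0,0,0,0],
  [0,0,0,0,0,0],
  [0,0,0,0,0,0],
  [0,0,0,0,0,0],
  [0,0,0,0,0,0],
], fingers=1, grip_force=6)

```text
clock: 19.6
position: [0.4635, 0.2759, 0.146]
tcp_rot: [1.869, 2.525, 0.002]
force: [0.5, -0.0, -0.7]
opening: 0.0793
grasp_force: 0.0
```

Request:
carry_out([
  [0,0,-0.1,0,0,0],
  [0,0,-0.3,0,0,0],
  [0,0,-0.6,0,0,0],
  [0,0,-0.95,0,0,0],
  [0,0,-0.95,0,0,0],
  [0,0,-0.95,0,0,0],
])

```text
clock: 20.2
position: [0.464, 0.2761, 0.2901]
tcp_rot: [1.867, 2.523, 0.008]
force: [0.3, 0.4, 0.2]
opening: 0.0871
grasp_force: 0.0
```

Run:
```python
from h import *
p,r=load();p=p+r.apply([0,0,(.123-.95)*.15]);json.dump({"p":p.tolist(),"r":r.as_rotvec().tolist()},open("cmd.json","w"));print(p,robot.state()["position"])
plan([([.455,.132,.34],None)])
plan([([.448,-.01,.34],None)])
plan([([.4435,-.15,.33],None)])
plan([([.4435,-.1666,.20],None)])
plan([([.4435,-.1666,.124],None)])
```

```text
[0.4640581  0.27508919 0.28907433] [0.46396372 0.27605472 0.29014742]
[-0.895, -0.336, -0.339, 0.0, 0.0, 0.0] rows from start 3.0
[-0.892, -0.322, 0.001, 0.0, 0.0, 0.0] rows from start 2.8
[-0.883, -0.301, 0.067, 0.0, 0.0, 0.0] rows from start 2.8
[-0.106, -0.032, 0.867, 0.0, 0.0, 0.0] rows from start 2.6
[0.001, -0.0, 0.506, 0.0, 0.0, 0.0] rows from start 1.5
```

Request:
carry_out([
  [-0.895,-0.336,-0.339,0,0,0],
  [-0.895,-0.336,-0.339,0,0,0],
  [-0.895,-0.336,-0.339,0,0,0],
  [-0.895,-0.336,-0.339,0,0,0],
])

```text
clock: 20.6
position: [0.4542, 0.1284, 0.3392]
tcp_rot: [1.875, 2.519, -0.001]
force: [0.2, 0.0, -0.6]
opening: 0.0873
grasp_force: 0.0
```

Request:
carry_out([
  [-0.892,-0.322,0,0,0,0],
  [-0.892,-0.322,0,0,0,0],
  [-0.892,-0.322,0,0,0,0],
  [-0.892,-0.322,0,0,0,0],
])

```text
clock: 21.0
position: [0.4466, -0.013, 0.3371]
tcp_rot: [-1.875, -2.518, 0.002]
force: [-0.4, 1.0, 0.6]
opening: 0.0872
grasp_force: 0.0
```

Request:
carry_out([
  [-0.883,-0.301,0.067,0,0,0],
  [-0.883,-0.301,0.067,0,0,0],
  [-0.883,-0.301,0.067,0,0,0],
  [-0.883,-0.301,0.067,0,0,0],
])

```text
clock: 21.4
position: [0.4428, -0.1521, 0.3267]
tcp_rot: [-1.873, -2.519, -0.001]
force: [0.5, 1.6, -0.2]
opening: 0.0871
grasp_force: 0.0
```

Request:
carry_out([
  [-0.106,-0.032,0.3,0,0,0],
  [-0.106,-0.032,0.6,0,0,0],
  [-0.106,-0.032,0.867,0,0,0],
  [-0.106,-0.032,0.867,0,0,0],
])

```text
clock: 21.8
position: [0.4389, -0.1612, 0.1934]
tcp_rot: [-1.859, -2.514, -0.003]
force: [-0.5, 0.1, 0.4]
opening: 0.087
grasp_force: 0.0
```

Request:
carry_out([
  [0,0,0.2,0,0,0],
  [0,0,0.35,0,0,0],
  [0,0,0.45,0,0,0],
  [0,0,0.506,0,0,0],
  [0,0,0.506,0,0,0],
])

```text
clock: 22.3
position: [0.4433, -0.1648, 0.1229]
tcp_rot: [-1.867, -2.526, -0.003]
force: [0.7, 0.2, 0.3]
opening: 0.0875
grasp_force: 0.0
```

Request:
carry_out([
  [0,0,0,0,0,0],
  [0,0,0,0,0,0],
  [0,0,0,0,0,0],
  [0,0,0,0,0,0],
  [0,0,0,0,0,0],
  [0,0,0,0,0,0],
  [0,0,0,0,0,0],
  [0,0,0,0,0,0],
  [0,0,0,0,0,0],
  [0,0,0,0,0,0],
], fingers=0, grip_force=6)

```text
clock: 23.3
position: [0.4429, -0.1657, 0.1228]
tcp_rot: [1.869, 2.525, 0.002]
force: [-0.4, -0.5, 0.2]
opening: 0.0147
grasp_force: 0.0
```

Request:
carry_out([
  [0,0,0,0,0,0],
  [0,0,0,0,0,0],
  [0,0,0,0,0,0],
])

```text
clock: 23.6
position: [0.4444, -0.1654, 0.1229]
tcp_rot: [1.869, 2.523, 0.006]
force: [4.0, 3.7, -2.2]
opening: 0.0108
grasp_force: 6.0
```

Gripped. Now to slide it shut, with about 53 mm commanded along +y.

Request:
carry_out([
  [0,0.1,0,0,0,0],
  [0,0.2,0,0,0,0],
  [0,0.28,0,0,0,0],
  [0,0.31,0,0,0,0],
  [0,0.33,0,0,0,0],
  [0,0.345,0,0,0,0],
  [0,0.355,0,0,0,0],
  [0,0.365,0,0,0,0],
  [0,0.365,0,0,0,0],
])

```text
clock: 24.5
position: [0.4925, -0.1502, 0.1228]
tcp_rot: [-1.865, -2.523, 0.004]
force: [-7.7, -4.5, 3.5]
opening: 0.0111
grasp_force: 6.0
```

Run:
```python
from h import *
s=robot.state();d=s["position"]-np.array([.4444,-.1654,.1229]);print(s["position"],d@XD,d@YD,d[2],s["force"]@XD,s["force"]@YD,s["opening"])
```

```text
[ 0.49249718 -0.15021712  0.1227681 ] -0.00045720161872019077 0.050434605065306636 -0.0001319009762963258 2.046902683243888 -8.654252208280509 0.011079040494314633
```

Request:
carry_out([
  [0,0,0,0,0,0],
  [0,0,0,0,0,0],
  [0,0,0,0,0,0],
  [0,0,0,0,0,0],
  [0,0,0,0,0,0],
], fingers=1)

```text
clock: 25.0
position: [0.4958, -0.1498, 0.123]
tcp_rot: [1.868, 2.524, 0.003]
force: [-0.2, -0.3, 0.5]
opening: 0.0425
grasp_force: 0.0
```

Request:
carry_out([
  [0,0,-0.3,0,0,0],
  [0,0,-0.6,0,0,0],
  [0,0,-0.95,0,0,0],
  [0,0,-0.95,0,0,0],
  [0,0,-0.95,0,0,0],
])

```text
clock: 25.5
position: [0.4961, -0.1502, 0.2671]
tcp_rot: [1.866, 2.522, 0.003]
force: [-1.1, -0.5, -0.2]
opening: 0.0823
grasp_force: 0.0
```

Request:
carry_out([
  [0.4,0,-0.6,0,0,0],
  [0.9,0.2,-0.7,0,0,0],
  [0.9,0.2,-0.7,0,0,0],
  [0.9,0.2,-0.7,0,0,0],
  [0.9,0.2,-0.7,0,0,0],
])

```text
clock: 26.0
position: [0.4841, -0.0093, 0.3708]
tcp_rot: [1.863, 2.529, 0.004]
force: [0.3, -0.7, 0.1]
opening: 0.0872
grasp_force: 0.0
```

Run:
```python
from h import *
s=robot.state();print(s["clock"],s["position"],s["force"],s["opening"])
a=optics.camera("side")[:,:,::-1].copy();b=optics.camera("top")[:,:,::-1].copy()
A=np.vstack([crop(a,200,130,200,75,2)[:150],crop(a,300,172,100,100,4)[:,:400]])if 0 else np.hstack([crop(a,300,172,100,80,4),crop(a,180,130,100,80,4)])
B=np.hstack([cv2.resize(a[100:325,130:530],None,fx=1,fy=1),b[100:325,100:500]])
cv2.imwrite("pics/c8.png",np.vstack([A,B]))
```

```text
26.0 [ 0.48413082 -0.00933723  0.37084233] [ 0.28091416 -0.73868256  0.11383713] 0.08724039308485615
```

View pics/c8.png

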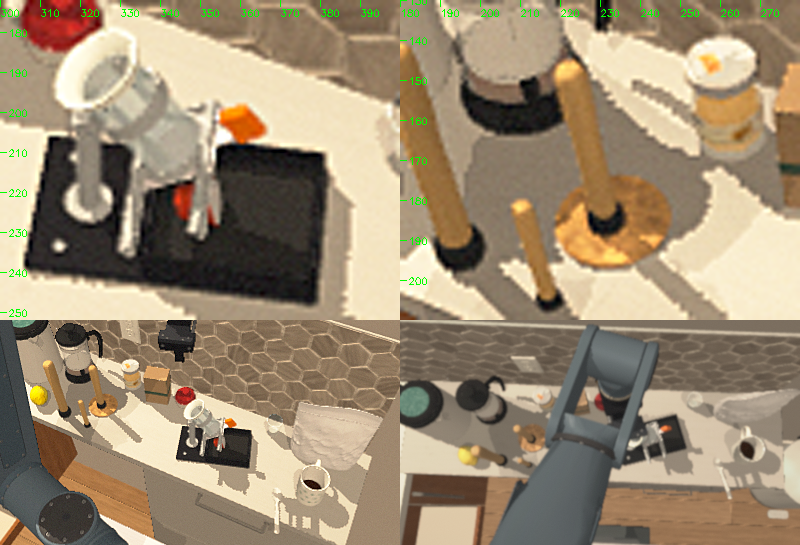

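The picture shows the tab back at the shut position (360,203) and the red capsule in the tray at (348,223). The pusher stands upright on its coaster (foot at 231,184), and the bystanders haven't moved. The robot is clear, so I'll hand in.

```bash
python3 -c "
from station import robot
print(robot.job_done())"
```

```text
the job is handed in; nothing more can be done
None
```

The job is handed in: the capsule was pushed out into the tray, the pusher stands upright on its coaster, the shutter is fully shut and nothing else moved, all in about 26 s; the hand-in returned no verdict.

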